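# Lower the ratchet tilting rest flat

## Task

Lower the raised tilting rest flat for the next plaque: press the pawl's handle over, away from the robot, so that the pawl falls clear of the ratchet wheel and lies back on its stop, then push the board down near its far edge until it lies fully flat on its rests. Last, push the handle back so that the pawl drops home between the wheel's teeth, ready to hold the board when it is next raised. This is fingertip work only: lift nothing, do not force the board against the pawl or slam it down, and leave the things around it where they are.

Things in the scene. Friction and masses are not known exactly. Their poses are not given: they have to be found in the camera images.
- rest_base: fixed wooden base of the tilting rest, 275 x 325 x 16 mm; it does not shift. Origin: centre of the underside, on the table. Its x points from the hinge side (nearest the robot) to the far side, y to the left, z up: the base frame of the other entries. Ratchet wheel (104 mm) and pawl stand at its right side.
- rest_board (a joint): tilt of the 15 mm plywood board: 0 = flat on its rests, grows as the far edge rises, at most 1.15 rad; starts at 0.75 to 1.05. 250 mm wide (y), it reaches 216 mm beyond the hinge axis; its face is 23 mm above the axis when flat. The hinge is stiff: the board stays where left and takes about 3 to 7 N at the far edge to push down. With the pawl in, the teeth stop it from going down.
- board_hinge (a point): middle of the hinge shaft's axis, base frame (-0.100, 0, 0.075); the shaft runs along the base's y, on the side towards the robot.
- board_far_edge (a point): point on the bare plywood of the board's upper face, mid-width, 200 mm from the hinge axis along the board and 16 mm from its far edge: push down here. It swings with the board about the hinge axis (flat: base frame (0.100, 0, 0.098)). Its z axis is square to the face. A 3 mm rubber mat covers the face up to 170 mm from the axis.
- pawl (a joint): throw of the pawl: 0 = nose fully home between the wheel's teeth, 0.87 rad = thrown back on its stop, away from the robot. At the start 0 to 0.25 (the nose may rest on a tooth flank). It is held by its weight (160 g) alone: let go below 0.4 it falls home, above 0.5 on to its stop. Clear of the teeth from 0.25. The handle takes about 1 N.
- pawl_handle (a point): middle of the pawl's cross handle, the point to push: a 10 mm round steel bar along the base's y, right of the board (base y -0.155 to -0.215, 18 mm ball at its end, this point at -0.193). It swings at radius 0.105 m about the pivot at base x -0.026, z 0.054: home at base x -0.071, z 0.149; upright x -0.026, z 0.159; thrown x 0.018, z 0.149. Free space below and round it.
- tape_roll: roll of masking tape, 98 x 96 x 25 mm, lying left of the rest; leave alone. Origin: centre of the underside.
- slip_brush: shaving brush standing upright, 36 mm wide, 92 mm high, left of the rest; leave alone. Origin: centre of the underside.
- blade_tin: flat dark green tin, 56 x 108 x 32 mm, to the right of the rest, beyond the handle's end; leave alone. Origin: centre of the underside.
- pebble: oval clay plaque with a spiral, 50 x 70 x 9 mm, lying to the right of the base; leave alone. Origin: centre of the underside.

How it is judged:
By the outcome, as a careful person would: the job done as asked, in the order asked, and still so for the second after the job is handed in, with the robot touching nothing.
It also fails if it takes over 61 s, if anything falls off the work surface, if the arm or the gripper's body presses on something with over 40 N, if the wrist force passes 120 N, or if a joint passes its speed limit or range.

## Robot

A 6-joint arm with a two-finger parallel gripper is mounted at the origin on a cart in front of the work surface, level with it; the furniture and walls round the work are solid. World frame = base frame: x ahead of the robot, y to its left, z up, the work surface at z = 0. Lengths are in m, angles in rad, forces in N, time in s.
With the tool pointing down it reaches from about 0.35 to 0.775 m from the base axis. Payload 5.5 kg.
Tool frame: the origin (TCP) lies between the finger pads; the fingertips stand 17 mm ahead of it and the grasp point (between the pads) lies 2 mm behind it; z points along the fingers, y is the line along which they close (so a half turn about z gives the same grasp; the last joint's range is limited). The gripper opens to 85 mm and grips with 20 to 120 N. Pads are 22 mm wide; open, the fingers measure 114 mm over their backs; the gripper's body (76 mm by 85 mm) begins 54 mm behind the grasp point. The pads swing forward as they close: fully open they stand 13 mm farther back than shut.
Start: joints at [1.058, 0.313, 0.046, 1.304, 0, 1.431], TCP at [0.209, 0.536, 0.248] pointing down, gripper open.
Joint ranges: [-2.76, 2.76], [-0.86, 1.69], [-1.03, 1.26], [-2.2, 2.34], [-1.47, 1.5], [-3.14, 3.14]. Speed limits (rad/s): [2.57, 2.57, 3.14, 3.14, 3.14, 3.14].

## Interface

Orientations are given as a rotation vector (axis times angle).
In Python, from rig import * gives the robot as it stands. Calls block until the motion is done:
- movep(position, orientation): joint-space move of the TCP to a pose.
- line_to(position, attitude=None, max_speed=0.15, threshold=None): straight line of the TCP; attitude=None keeps the orientation; max_speed is the mean speed in m/s. With threshold (N) it stops when the force on the tool has changed by that much, and returns True; else False.
- move_j(angles): joint-space move.
- gripper_to(opening, strength=None): opening from 0.0 (shut) to 1.0 (fully open); strength is the grip in N (None keeps the last); returns when the fingers have stopped.
- sleep(seconds).
- inverse_kinematics(position, orientation): joint angles nearest the present ones, or None.
- get_state(): the state.
- snapshot(name): name is "scene" or "side" or "wrist"; returns (picture, depth): 400x640x3 uint8, blue, green, red; 400x640 float32, m along the optical axis (not along the pixel's ray), 0 where there is no reading.
- calibration(name): a dict with "fx", "fy", "cx", "cy" (pixels), "R" (3x3) and "t" (3): a world point X has camera coordinates R X + t. Camera axes: x right, y down, z forward; pixel columns grow to the right and rows downward; lengths in m; the calibration is good to about 2 mm. A picture is of the moment at which its call begins: read the wrist's pose just before it. calibration takes no time and is no camera call; for the wrist camera it gives the pose at the moment of the call.
A pose or a line that the arm cannot do raises PlanningError and nothing moves.
- finish_job(): hands the job in; it is judged then, once.
The state is a dict: "clock": time; "joint_positions": joint angles; "qvel": joint speeds; "effort": joint torques, N m; "ee_pos": TCP position; "orientation": TCP orientation; "wrist_force": force on the tool from outside, world axes, zero at the start; "wrist_torque": the same for the moment, N m; "width": opening from 0.0 (shut) to 1.0 (fully open); "grasp_force": force on a finger pad.
Only numpy, scipy, OpenCV 4.12 (cv2) and the standard library are available. Lean on these libraries where they do the work, as an engineer would, in place of code of your own. Each camera call takes 0.05 s, during which the arm holds its last target. There are 200 camera calls.

## Working session

There is one attempt and no reset: what is moved stays moved. The work goes in short steps, each a Python script; the robot and the scene stay as the last script left them, time stands still between calls to the robot, and variables do not carry over. Pictures are saved under pics/ and viewed, at most 10 in all, crops included, and the job is handed in when it is done.

```bash
mkdir -p pics
cat > h.py <<'E'
from rig import *
import numpy as np, cv2
def grab(n,save=None):
    c=calibration(n); p,d=snapshot(n)
    if save: cv2.imwrite('pics/'+save,p); np.savez('pics/'+save+'.npz',d=d,p=p,**{k:np.array(c[k]) for k in c})
    return p,d,c
def cloud(d,c):
    v,u=np.mgrid[0:d.shape[0],0:d.shape[1]]
    P=np.stack([(u-c['cx'])/c['fx']*d,(v-c['cy'])/c['fy']*d,d],-1)
    return (P-np.array(c['t']))@np.array(c['R'])
E
python3 - <<'E'
from h import *
for n in('scene','side'):
    p,d,c=grab(n,n+'1.png'); R=np.array(c['R']);print(n,c['fx'],-R.T@c['t'],R[2],(d>0).mean())
print(get_state())
E
```

```text
scene 366.22425971282416 [ 1.27468539 -0.41750729  1.01404317] [-0.56930043  0.38751735 -0.72507057] 0.9959375
side 411.65535054383 [0.76662596 0.72550397 0.96155078] [-0.15055447 -0.62670029 -0.76457838] 0.996046875
{'clock': 0.1, 'joint_positions': array([ 1.05840747e+00,  3.13906909e-01,  4.50984467e-02,  1.30357918e+00,
       -2.71307427e-06,  1.43119723e+00]), 'qvel': array([ 2.18287372e-04,  2.58759689e-04,  3.11944802e-03, -6.33010755e-05,
       -1.17808040e-03, -1.96417387e-03]), 'effort': array([ 3.63755891e-03, -4.81723595e+01,  2.99244618e+01,  1.27139501e-02,
       -1.22287779e-04, -7.45231034e-06]), 'ee_pos': array([0.20922669, 0.53513601, 0.24751086]), 'orientation': array([-5.82097755e-01, -3.08667707e+00,  2.36897314e-03]), 'wrist_force': array([ 0.4601148 , -0.06762102,  0.43035044]), 'wrist_torque': array([ 0.01557569, -0.03609851,  0.0467812 ]), 'grasp_force': 0.0, 'width': 1.0003071771375212}
```

View pics/scene1.png

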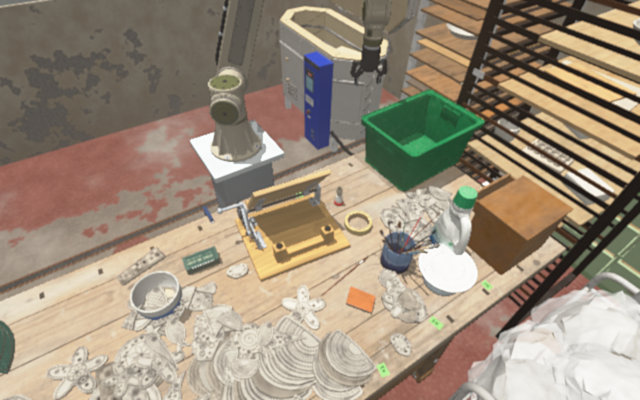

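View pics/side1.png

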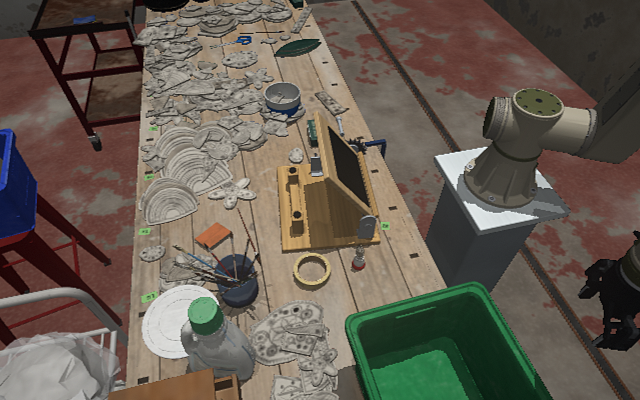

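The scene view shows the rest at about (290,225), with the wheel and pawl at its right side near (250,225). The side view shows the base corners near (283,250) and (378,243), and the tilted board. Next I'll enlarge both.

Run:
```python
import cv2
a=cv2.imread('pics/scene1.png')[160:290,190:365]; cv2.imwrite('pics/c1.png',cv2.resize(a,None,fx=4.5,fy=4.5,interpolation=cv2.INTER_CUBIC))
a=cv2.imread('pics/side1.png')[100:260,265:400]; cv2.imwrite('pics/c2.png',cv2.resize(a,None,fx=3.7,fy=3.7,interpolation=cv2.INTER_CUBIC))
```

```text
(no output)
```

View pics/c1.png

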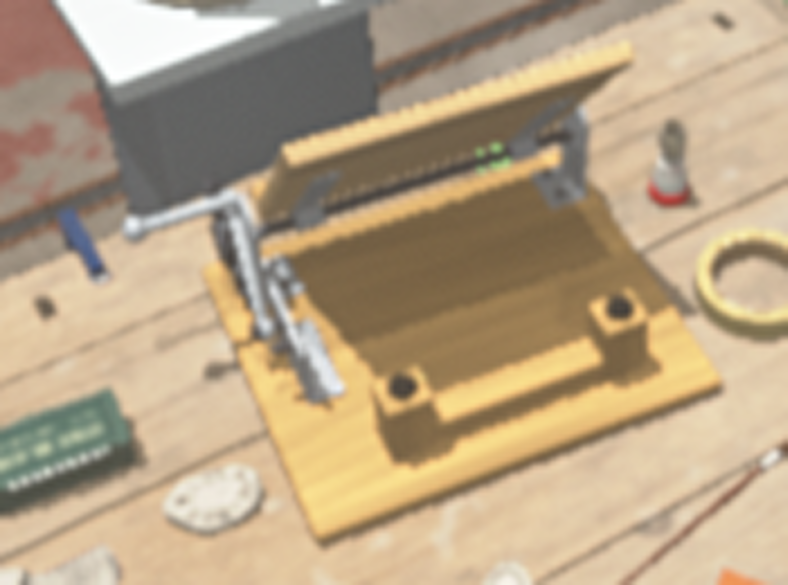

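View pics/c2.png

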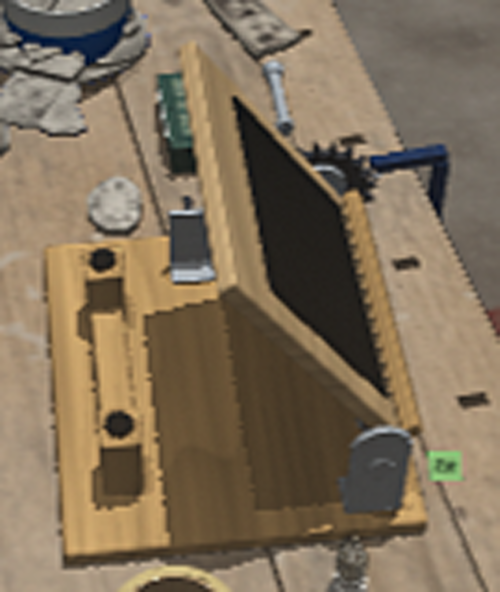

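The enlarged crops show these points:
- **Base top corners, scene crop:** far-right (318,532), far-left (720,378), near-right (206,268).
- **Base top corners, side crop:** far-left (65,553), near-left (425,522), far-right (47,246).
- **Handle:** ball at (133,228) and bar end at (232,200) in the scene crop.
- **Board:** mat centre at about (305,240) in the side crop.

```bash
cat > m.py <<'E'
from h import *
from scipy.optimize import least_squares
S=np.load('pics/scene1.png.npz'); D=np.load('pics/side1.png.npz')
def pl(c,u,v,z):
    R=c['R'];o=-R.T@c['t'];r=R.T@np.array([(u-c['cx'])/c['fx'],(v-c['cy'])/c['fy'],1]);return o+r*(z-o[2])/r[2]
s=lambda x,y:(190+x/4.5-.4,160+y/4.5-.4); q=lambda x,y:(265+x/3.7-.4,100+y/3.7-.4)
hx,hy=.1375,.1625
obs=[(S,s(318,532),(hx,-hy)),(S,s(720,378),(hx,hy)),(S,s(206,268),(-hx,-hy)),(D,q(65,553),(hx,hy)),(D,q(425,522),(-hx,hy)),(D,q(47,246),(hx,-hy))]
W=np.array([pl(c,*p,.016)[:2] for c,p,_ in obs]);B=np.array([b for *_,b in obs])
rot=lambda a:np.array([[np.cos(a),-np.sin(a)],[np.sin(a),np.cos(a)]])
f=lambda x:(B@rot(x[2]).T+x[:2]-W).ravel()
r=least_squares(f,[.5,-.2,0]);x=r.x;print('base',x,'res mm',(r.fun.reshape(-1,2)*1e3).round(1).tolist())
Rb=rot(x[2]); tb=lambda P:np.c_[(P[...,:2].reshape(-1,2)-x[:2])@Rb,P[...,2].ravel()]
P=tb(cloud(D['d'],D))  # base frame
k=(P[:,0]>-.08)&(P[:,0]<.09)&(abs(P[:,1])<.1)&(P[:,2]>.13)&(P[:,2]<.32)
Q=P[k];m=np.median(Q,0)
for _ in range(5):
    n=np.linalg.svd(Q-Q.mean(0),full_matrices=False)[2][2]; e=(Q-Q.mean(0))@n; Q=Q[abs(e)<max(.004,2*e.std())]
n*=np.sign(n[2]);print('normal',n,'tilt',np.arctan2(-n[0],n[2]),len(Q),'dist to hinge',(Q.mean(0)-[-.1,0,.075])@n, 'mean',Q.mean(0))
P=tb(cloud(S['d'],S)); k=(P[:,1]<-.145)&(P[:,1]>-.235)&(P[:,0]>-.14)&(P[:,0]<.08)&(P[:,2]>.10)&(P[:,2]<.2)
print('handle pts',P[k][np.argsort(P[k][:,1])].round(3).tolist())
# blade tin, pebble, others: high points near right
k=(P[:,1]<-.17)&(P[:,1]>-.40)&(abs(P[:,0])<.2)&(P[:,2]>.025);print('right objs',P[k].min(0),P[k].max(0),k.sum())
E
python3 m.py
```

```text
base [ 0.55871154 -0.0395643  -0.1325069 ] res mm [[2.7, -3.6], [4.4, 1.8], [-6.0, -1.8], [1.6, 3.4], [-4.3, 2.5], [1.8, -2.3]]
normal [-0.79553087 -0.00303998  0.60590544] tilt 0.9198892878700564 1393 dist to hinge 0.025253675729951533 mean [-0.02947103  0.00746172  0.20931854]
handle pts [[-0.064, -0.219, 0.155], [-0.068, -0.218, 0.155], [-0.068, -0.217, 0.159], [-0.061, -0.217, 0.153], [-0.06, -0.217, 0.158], [-0.063, -0.215, 0.158], [-0.062, -0.215, 0.146], [-0.064, -0.215, 0.162], [-0.06, -0.214, 0.152], [-0.061, -0.214, 0.156], [-0.072, -0.213, 0.159], [-0.062, -0.213, 0.158], [-0.062, -0.212, 0.163], [-0.056, -0.212, 0.155], [-0.057, -0.211, 0.158], [-0.07, -0.21, 0.159], [-0.062, -0.21, 0.158], [-0.064, -0.209, 0.159], [-0.057, -0.209, 0.153], [-0.065, -0.208, 0.163], [-0.059, -0.208, 0.155], [-0.058, -0.207, 0.16], [-0.064, -0.206, 0.158], [-0.07, -0.205, 0.156], [-0.062, -0.204, 0.15], [-0.063, -0.204, 0.154], [-0.064, -0.203, 0.157], [-0.072, -0.201, 0.153], [-0.061, -0.201, 0.154], [-0.062, -0.2, 0.157], [-0.067, -0.199, 0.157], [-0.061, -0.198, 0.153], [-0.067, -0.197, 0
[... 1562 characters left out ...]
6, 0.119], [-0.101, -0.146, 0.109], [-0.049, -0.146, 0.103], [-0.11, -0.146, 0.115], [-0.049, -0.146, 0.127], [-0.066, -0.146, 0.139], [-0.106, -0.146, 0.124], [-0.046, -0.146, 0.111], [-0.058, -0.146, 0.156], [-0.137, -0.146, 0.109], [-0.086, -0.146, 0.119], [-0.059, -0.146, 0.132], [-0.039, -0.146, 0.103], [-0.044, -0.146, 0.118], [-0.056, -0.146, 0.139], [-0.069, -0.146, 0.159], [-0.078, -0.146, 0.117], [-0.123, -0.146, 0.117], [-0.051, -0.146, 0.13], [-0.038, -0.146, 0.109], [-0.062, -0.145, 0.104], [-0.109, -0.145, 0.126], [-0.061, -0.145, 0.158], [-0.045, -0.145, 0.121], [-0.122, -0.145, 0.123]]
right objs [-0.07167304 -0.39968223  0.02505913] [ 0.19995018 -0.17055518  0.16279545] 1669
```

The base fit is consistent: the mat plane lies 25.3 mm from the hinge against 26 expected, the tilt is 0.92 rad, and the handle is near its home position. Next I'll check the near-side obstacles (the blue clamp) and the reachability of the planned poses.

```bash
cat >> h.py <<'E'
from scipy.spatial.transform import Rotation as Ro
BX=np.array([0.5587,-0.0396]);YAW=-0.1325
RB=Ro.from_euler('z',YAW)
def w(b): return RB.apply(b)+[BX[0],BX[1],0]
def att(pitch=0.,roll=0.,flip=False):
    # tool down; pitch>0: fingers point away from robot; roll>0: tool top leans to base -y
    r=Ro.from_euler('y',-pitch)*Ro.from_euler('x',roll)*Ro.from_matrix(np.diag([1.,-1,-1]))
    if flip: r=r*Ro.from_euler('z',np.pi)
    return (RB*r).as_rotvec()
def face(th,s=.2,off=0.):  # point on board face, off outside face
    return np.array([-.1+s*np.cos(th)-(.023+off)*np.sin(th),0,.075+s*np.sin(th)+(.023+off)*np.cos(th)])
def tcp(b,a,tip=.017): # TCP so that the fingertip is at base-frame point b
    return w(b)-tip*Ro.from_rotvec(a).as_matrix()[:,2]
E
sed -i 's/^print(.handle pts.*$//' m.py
cat >> m.py <<'E'
for n,C in(('S',S),('D',D)):
    P=tb(cloud(C['d'],C));k=(P[:,1]<.0)&(P[:,1]>-.38)&(P[:,0]>-.32)&(P[:,0]<-.14)&(P[:,2]>.03)&(P[:,2]<.4);Q=P[k]
    print(n,k.sum(),Q.min(0).round(3) if k.sum() else'',Q.max(0).round(3) if k.sum() else '')
for fl in(0,1):
  for nm,b,a in[('pre',(-.125,-.193,.13),(0,.2)),('thr',(.002,-.193,.13),(0,.2)),('hi',(-.125,-.193,.42),(0,.2)),('far',(.07,-.193,.13),(0,0)),
     ('b.92',face(.92),(.5,0)),('b.92v',face(.92),(0,0)),('b.92n',face(.92),(.92,0)),('b0',face(0),(0,0))]:
    A=att(*a,flip=fl);j=inverse_kinematics(tcp(b,A),A);print(fl,nm,tcp(b,A).round(3),Ro.from_rotvec(A).as_matrix()[:,2].round(2),None if j is None else np.round(j,2))
E
python3 m.py
```

```text
base [ 0.55871154 -0.0395643  -0.1325069 ] res mm [[2.7, -3.6], [4.4, 1.8], [-6.0, -1.8], [1.6, 3.4], [-4.3, 2.5], [1.8, -2.3]]
normal [-0.79553087 -0.00303998  0.60590544] tilt 0.9198892878700564 1393 dist to hinge 0.025253675729951533 mean [-0.02947103  0.00746172  0.20931854]
right objs [-0.07167304 -0.39968223  0.02505913] [ 0.19995018 -0.17055518  0.16279545] 1669
S 2 [-0.143 -0.147  0.094] [-0.142 -0.146  0.098]
D 14 [-0.146 -0.148  0.06 ] [-0.14  -0.137  0.094]
0 pre [ 0.409 -0.218  0.147] [ 0.03  0.2  -0.98] [-0.76  0.24 -0.33  1.12  0.16  2.5 ]
0 thr [ 0.535 -0.235  0.147] [ 0.03  0.2  -0.98] [-0.64  0.44 -0.04  1.19  0.17  2.63]
0 hi [ 0.409 -0.218  0.437] [ 0.03  0.2  -0.98] [-0.76  0.19  0.33  1.83  0.16  2.5 ]
0 far [ 0.603 -0.24   0.147] [-0. -0. -1.] [-0.5   0.5   0.07  1.15  0.    2.77]
0 b.92 [ 0.553 -0.039  0.263] [ 0.48 -0.06 -0.88] [-0.24 -0.1  -0.52  0.66  0.05  3.05]
0 b.92v [ 0.562 -0.04   0.265] [-0. -0. -1.] [-0.21  0.29  0.05  1.33  0.    3.06]
0 b.92n [ 0.548 -0.038  0.258] [ 0.79 -0.11 -0.61] [-0.27 -0.29 -0.97 -0.02  0.11  3.06]
0 b0 [ 0.658 -0.053  0.115] [-0. -0. -1.] [-0.2   0.54  0.06  1.09  0.    3.07]
1 pre [ 0.409 -0.218  0.147] [ 0.03  0.2  -0.98] [-0.76  0.24 -0.33  1.12  0.16 -0.64]
1 thr [ 0.535 -0.235  0.147] [ 0.03  0.2  -0.98] [-0.64  0.44 -0.04  1.19  0.17 -0.51]
1 hi [ 0.409 -0.218  0.437] [ 0.03  0.2  -0.98] [-0.76  0.19  0.33  1.83  0.16 -0.64]
1 far [ 0.603 -0.24   0.147] [ 0. -0. -1.] [-0.5   0.5   0.07  1.15  0.   -0.37]
1 b.92 [ 0.553 -0.039  0.263] [ 0.48 -0.06 -0.88] [-0.24 -0.1  -0.52  0.66  0.05 -0.1 ]
1 b.92v [ 0.562 -0.04   0.265] [ 0. -0. -1.] [-0.21  0.29  0.05  1.33  0.   -0.08]
1 b.92n [ 0.548 -0.038  0.258] [ 0.79 -0.11 -0.61] [-0.27 -0.29 -0.97 -0.02  0.11 -0.09]
1 b0 [ 0.658 -0.053  0.115] [ 0. -0. -1.] [-0.2   0.54  0.06  1.09  0.   -0.07]
```

Run:
```python
from h import *
gripper_to(0.0,20)
s=get_state();line_to(s['ee_pos']+[0,0,.19],max_speed=.25)
A=att(0,.2,True)
movep(tcp((-.125,-.195,.42),A),A)
movep(tcp((-.125,-.195,.22),A),A)
line_to(tcp((-.125,-.195,.13),A),max_speed=.12)
s=get_state();print(s['clock'],s['width'],s['wrist_force'])
for X in(-.03,-.012,.003):
    r=line_to(tcp((X,-.195,.13),A),max_speed=.06,threshold=8)
    s=get_state();print(r,X,s['clock'],RB.inv().apply(s['ee_pos']-[*BX,0]).round(4),s['wrist_force'].round(2))
    if r:break
grab('scene','scene2.png')
p,d,c=grab('scene')
P=cloud(d,c).reshape(-1,3);P=RB.inv().apply(P-[*BX,0]);k=(P[:,1]<-.15)&(P[:,1]>-.225)&(P[:,0]>-.1)&(P[:,0]<.06)&(P[:,2]>.12)&(P[:,2]<.2);print(np.median(P[k&(P[:,1]<-.21)],0))
cv2.imwrite('pics/c3.png',cv2.resize(p[150:290,190:365],None,fx=4,fy=4,interpolation=cv2.INTER_CUBIC))
```

```text
6.25 -0.0015780106371801013 [-0.09090927  0.88672904 -0.45047333]
False -0.03 7.9833 [-0.0303 -0.1984  0.1467] [-0.66 -0.23 -0.57]
False -0.012 8.4333 [-0.0117 -0.1983  0.1465] [ 0.49 -0.31 -1.11]
False 0.003 8.8333 [ 0.0033 -0.1983  0.1465] [-1.13 -0.5  -0.41]
[ 0.0150836  -0.21511991  0.17472987]
```

View pics/c3.png

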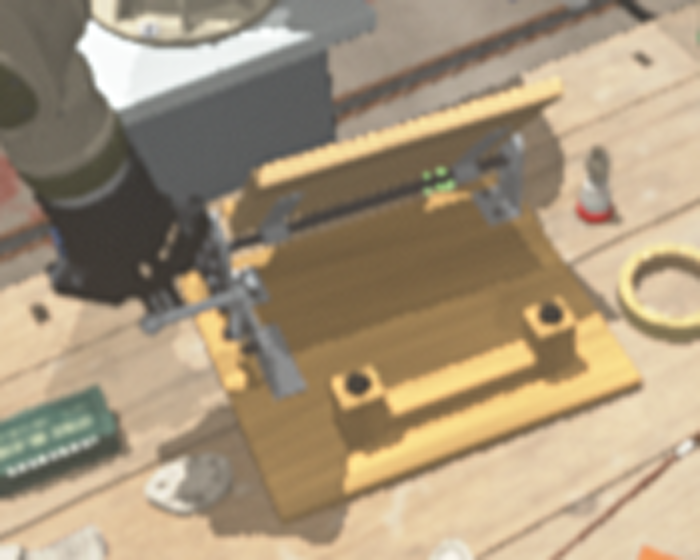

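The picture shows the handle thrown, with its ball at (150,325) on the far side and the pawl arm lying back on its stop. I'll back off, check that it stays there, then press the board down along its arc.

```bash
cat >> h.py <<'E'
def bs(p): return RB.inv().apply(np.asarray(p)-[*BX,0])
def handle():
    p,d,c=grab('scene');P=bs(cloud(d,c).reshape(-1,3))
    k=(P[:,1]<-.16)&(P[:,1]>-.205)&(P[:,0]>-.1)&(P[:,0]<.06)&(P[:,2]>.13)&(P[:,2]<.18)
    return k.sum(),np.median(P[k],0).round(4)
E
python3 - <<'E'
from h import *
A=att(0,.2,True)
line_to(tcp((-.06,-.195,.135),A),max_speed=.15)
line_to(tcp((-.09,-.205,.36),A),max_speed=.2)
print('handle',handle(),get_state()['clock'])
pit=lambda th:.55*max(th,0)
A=att(pit(.92),0,True)
movep(tcp(face(.92,off=.07),A),A)
r=line_to(tcp(face(.92,off=-.004),A),max_speed=.03,threshold=3)
s=get_state();m=Ro.from_rotvec(s['orientation']).as_matrix()[:,2]
tip=bs(s['ee_pos']+.017*m);print('contact',r,tip.round(4),'nominal',face(.92).round(4),s['wrist_force'].round(2),s['clock'])
E
```

```text
handle (np.int64(48), array([ 0.0246, -0.1833,  0.1555])) 10.8417
contact True [-0.0007  0.      0.2504] nominal [0.0029 0.     0.2481] [-0.48 -0.12  1.48] 13.65
```

Run:
```python
from h import *
pit=lambda th:.55*max(th,0)
f0=get_state()['wrist_force']
for th in(.85,.75,.65,.55,.45,.35,.25,.15,.08):
    A=att(pit(th),0,True)
    r=line_to(tcp(face(th),A),A,max_speed=.06,threshold=25)
    s=get_state();print(th,r,s['clock'],s['wrist_force'].round(1))
    if r:break
else:
    A=att(0,0,True)
    r=line_to(tcp(face(-.04),A),A,max_speed=.025,threshold=14)
    s=get_state();m=Ro.from_rotvec(s['orientation']).as_matrix()[:,2]
    print('end',r,bs(s['ee_pos']+.017*m).round(4),s['clock'],s['wrist_force'].round(1))
print(handle())
grab('side','side3.png')
p=cv2.imread('pics/side3.png');cv2.imwrite('pics/c4.png',cv2.resize(p[90:260,255:400],None,fx=3.4,fy=3.4,interpolation=cv2.INTER_CUBIC))
```

```text
0.85 False 14.1167 [-0.  -0.5 -1. ]
0.75 False 14.6083 [-0.7 -0.4  0.6]
0.65 False 15.1 [ 0.1  1.1 -0.3]
0.55 False 15.5917 [-0.1 -0.2 -0.3]
0.45 False 16.0833 [ 1.3 -0.8 -0.2]
0.35 False 16.575 [-0.7 -0.2  0. ]
0.25 False 17.0667 [-0.1 -0.1  0.2]
0.15 False 17.5583 [-0.3  0.4 -1. ]
0.08 False 17.9417 [ 0.1 -0.5 -0.5]
end True [ 0.1    -0.      0.0981] 18.625 [-1.8  1.1  7.9]
(np.int64(49), array([ 0.024 , -0.1831,  0.1551]))
```

View pics/c4.png

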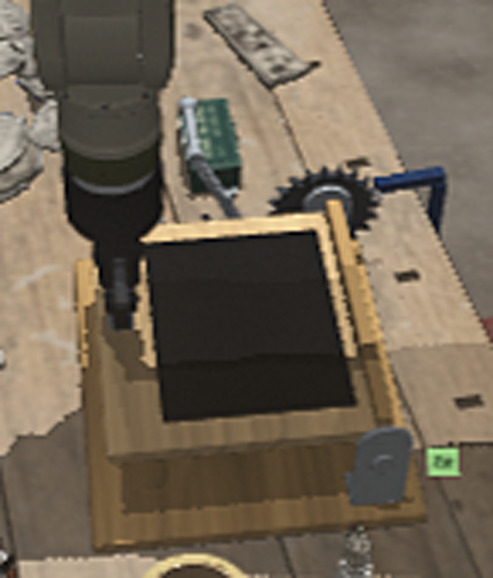

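The board now lies down flat: its mat appears level at about (250,325), and the tip sits on the plywood at (120,325). I'll press briefly to seat it, lift off, and measure the tilt.

```bash
cat >> h.py <<'E'
def tilt():
    p,d,c=grab('side');P=bs(cloud(d,c).reshape(-1,3))
    k=(abs(P[:,0]+.02)<.07)&(abs(P[:,1])<.1)&(P[:,2]>.06)&(P[:,2]<.16);Q=P[k]
    for _ in range(4):
        n=np.linalg.svd(Q-Q.mean(0),full_matrices=False)[2][2];e=(Q-Q.mean(0))@n;Q=Q[abs(e)<.004]
    n*=np.sign(n[2]);return np.arctan2(-n[0],n[2]),Q.mean(0).round(4),len(Q)
E
python3 - <<'E'
from h import *
s=get_state();r=line_to(s['ee_pos']-[0,0,.006],max_speed=.02,threshold=15)
s=get_state();print(r,bs(s['ee_pos']).round(4),s['wrist_force'].round(1))
line_to(s['ee_pos']+[0,0,.16],max_speed=.15)
print('tilt',tilt(),tilt(),handle(),get_state()['clock'])
E
```

```text
True [0.0998 0.     0.1151] [-1.  -0.3  5.9]
tilt (np.float64(0.005745169882436166), array([-0.0189,  0.0064,  0.0992]), 2451) (np.float64(0.007489559503746778), array([-0.019 ,  0.0069,  0.0992]), 2453) (np.int64(49), array([ 0.024 , -0.1831,  0.1549])) 20.3
```

The board is flat: tilt is about 0.006 rad, within calibration error, and the tip stopped hard at exactly 0.098. Now I'll push the handle back.

Run:
```python
from h import *
A=att(0,.2,True)
movep(tcp((.075,-.195,.26),A),A)
line_to(tcp((.075,-.195,.13),A),max_speed=.12)
for X in(.0,-.03,-.055):
    r=line_to(tcp((X,-.195,.13),A),max_speed=.05,threshold=7)
    s=get_state();print(r,X,s['clock'],bs(s['ee_pos']).round(4),s['wrist_force'].round(2))
    if r:break
line_to(tcp((.03,-.195,.13),A),max_speed=.15)
line_to(tcp((.05,-.2,.28),A),max_speed=.2)
print(handle(),tilt(),get_state()['clock'])
p,d,c=grab('scene','scene4.png')
cv2.imwrite('pics/c5.png',cv2.resize(p[150:290,190:365],None,fx=4,fy=4,interpolation=cv2.INTER_CUBIC))
```

```text
False 0.0 24.0 [ 0.0002 -0.1984  0.1466] [-0.33 -0.6   0.74]
False -0.03 24.75 [-0.0299 -0.1985  0.1469] [ 0.25 -0.54  0.68]
True -0.055 25.1833 [-0.049  -0.1983  0.1467] [ 3.8  -0.74  1.96]
(np.int64(42), array([-0.0638, -0.1824,  0.1547])) (np.float64(0.005644982158199557), array([-0.0186,  0.007 ,  0.0993]), 2431) 26.875
```

View pics/c5.png

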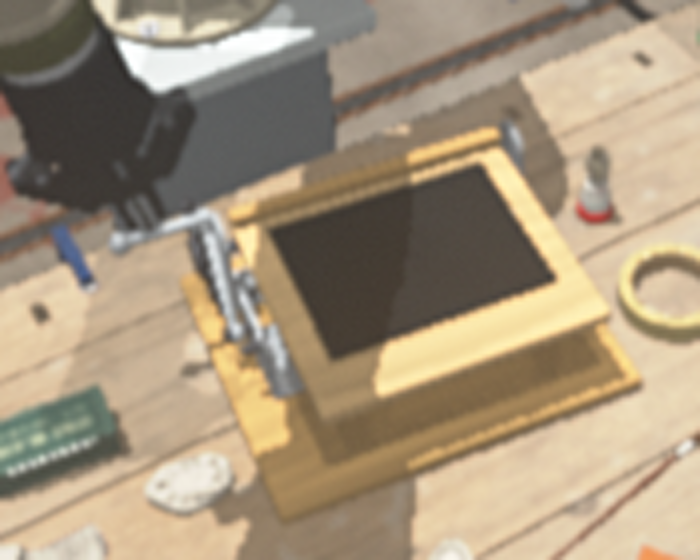

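The handle is back at home, with its ball at (120,240). It reads x -0.064 against +0.024 when thrown; the 88 mm travel matches the full throw of 89 mm. The board is still flat, the surrounding things haven't moved, and the gripper hangs clear at z 0.28.

Run:
```python
from h import *
s=get_state();line_to(s['ee_pos']+[0,0,.08],max_speed=.2);sleep(.3)
print(handle(),tilt()[0],get_state()['clock']);print(finish_job())
```

```text
(np.int64(47), array([-0.0645, -0.1834,  0.1546])) 0.005151570029976311 27.8667
the job is handed in; nothing more can be done
None
```

The job is handed in at about 28 s: the pawl was thrown clear, the board pushed down until it lay flat (measured tilt about 0.005 rad, within calibration error), and the pawl pushed back home, with the robot clear of everything.

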